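# Seat the double lid on the blade tub and lift away its cover

## Task

Pick up the pair of nested lids by the wooden fin and lower them, still nested, onto the open rectangular tub, setting them down rather than dropping them, until the inner lid is fully home. Then take the aluminium cover by its two cheeks and lift it alone, level, until all of it is above the top of the fin, leaving the inner lid seated and undisturbed; finish still holding the cover up there in the gripper. Leave the tub, and the block brush and filling knife beside it, where they stand.

Things in the scene. Friction and masses are not known exactly. Their poses are not given: they have to be found in the camera images.
- seal_grip (a point): Centre of the head of the wooden fin, the inner lid's grip: 44 mm long (x), 16 mm thick (y), 40 mm high, so its top is 20 mm above this point; below it a 28 x 12 mm stem runs down to the lid's upper face, 56 mm below this point. z up, x along the lid's long side. Lifting by the fin carries the cover too.
- seal_flange (a point): Inner lid (white plastic, rectangular, 0.11-0.23 kg): underside centre of its 142 x 112 x 8 mm flange, 64 mm below point seal_grip; rests on the tub's rim when home. Below it a 14 mm deep plug enters the tub: 122 x 92 mm, its lower 7 mm only 112 x 82 mm. At the start the plug stands on the bench. It fits the tub either way round.
- cover_grip (a point): Midway between the cover's two upright cheeks (each 62 mm long in x, 6 mm thick, 26 mm high, 46 mm over their outer faces in y), half-way up them. Gripping both from outside lifts the cover alone, the fin standing between the fingers. Nested, 38 mm below point seal_grip. z up; cheek tops 13 mm above, plate 13 mm below, cover's lowest edge 24 mm below.
- cover_plate (a point): Outer cover (aluminium, 156 x 126 mm, 0.15-0.31 kg), lying loose on the inner lid's flange: centre of its 5 mm plate's upper face. Its rim, 6 mm deep below the plate, surrounds the flange with 3 mm play. The fin stands up through a 62 (x) by 34 mm (y) window between the cheeks.
- tub: Open rectangular white plastic tub, 142 x 112 mm outside (long side x), 85 mm high, walls 6 mm (mouth 130 x 100 mm), steel blades and a wooden block inside; about 2.2 kg, loose. Origin: centre of its underside, z up. With the inner lid home the fin's centre is 149 mm above this origin. Tub and lids stand either side of the bench's middle, either way round.
- brush: Bystander: wooden block brush, 150 x 70 mm, 66 mm high, origin at centre of its underside; lies in the middle of the bench.
- knife: Bystander: filling knife 200 mm long, lying in the middle, nearer the robot; origin on its underside at mid-length.
There are look-alikes about, which are no part of the job. What is shaped like the part that bears seal_grip but blue or orange is not meant. Of the things shaped like the part that bears cover_grip, the aluminium one is meant.

How it is judged (in metres and radians):
On the way, in this order (a step that is already met when the one before it is completed fails the run):
1. both lids, still nested, are lifted clear of the bench (z of cover_grip in the frame of seal_grip between -0.041 and -0.034 m and x of cover_grip in the frame of seal_grip between -0.006 and 0.006 m and y of cover_grip in the frame of seal_grip between -0.006 and 0.006 m and height (world z) of seal_grip above 0.12 m and contact force between the fingers and seal_lid above 0.5 N and not (z of seal_grip in the frame of tub between 0.145 and 0.152 m and x of seal_grip in the frame of tub between -0.008 and 0.008 m and y of seal_grip in the frame of tub between -0.008 and 0.008 m and angle between seal_grip's own z axis and vertical below 0.04 rad and angle between the x axis of seal_grip and the x axis of tub, either way round below 0.12 rad)), for 0.1 s.
2. the inner lid is fully home in the tub with the cover still nested on it (z of cover_grip in the frame of seal_grip between -0.041 and -0.034 m and x of cover_grip in the frame of seal_grip between -0.006 and 0.006 m and y of cover_grip in the frame of seal_grip between -0.006 and 0.006 m and z of seal_grip in the frame of tub between 0.145 and 0.152 m and x of seal_grip in the frame of tub between -0.008 and 0.008 m and y of seal_grip in the frame of tub between -0.008 and 0.008 m and angle between seal_grip's own z axis and vertical below 0.04 rad and angle between the x axis of seal_grip and the x axis of tub, either way round below 0.12 rad and linear speed of seal_lid below 0.03 m/s), for 0.2 s.
At the end, for the whole second after the job is handed in: Inner lid home (fin centre 145-152 mm above tub underside, 8 mm off axis at most, tilt < 0.04, turn < 0.12 rad), untouched. Fingers hold cover (> 1 N) still, level to 0.15 rad, cheeks' mid-point > 44 mm above fin centre, touching neither lid nor tub. Tub, brush, knife moved < 30 mm (z of seal_grip in the frame of tub between 0.145 and 0.152 m and x of seal_grip in the frame of tub between -0.008 and 0.008 m and y of seal_grip in the frame of tub between -0.008 and 0.008 m and angle between seal_grip's own z axis and vertical below 0.04 rad and angle between the x axis of seal_grip and the x axis of tub, either way round below 0.12 rad and z of cover_grip in the frame of seal_grip above 0.044 m and angle between cover_grip's own z axis and vertical below 0.15 rad and linear speed of cover below 0.03 m/s and contact force between the fingers and cover above 1 N and contact force between the fingers and seal_lid below 0.2 N and contact force between cover and seal_lid below 0.1 N and contact force between cover and tub below 0.1 N and distance of each of tub, knife, brush from where it was at the start of the episode below 0.03 m); the arm keeps its last pose, push and grip.
It fails at once if the cover leaves the inner lid while the inner lid is not home in the tub (the inner lid is lifted, tipped or left elsewhere) ((z of cover_grip in the frame of seal_grip above -0.026 m or z of cover_grip in the frame of seal_grip below -0.05 m) and not (z of seal_grip in the frame of tub between 0.145 and 0.152 m and x of seal_grip in the frame of tub between -0.008 and 0.008 m and y of seal_grip in the frame of tub between -0.008 and 0.008 m and angle between seal_grip's own z axis and vertical below 0.04 rad and angle between the x axis of seal_grip and the x axis of tub, either way round below 0.12 rad)).
It fails at once if the lids are dropped (linear speed of seal_lid above 0.5 m/s and contact force between the fingers and seal_lid below 0.1 N).
It fails at once if the tub is shoved more than 30 mm (distance of tub from where it was at the start of the episode above 0.03 m).
It fails at once if the brush or the knife is shoved more than 30 mm (distance of any of knife, brush from where it was at the start of the episode above 0.03 m).
It also fails if it takes over 51 s, if anything falls off the work surface, if the arm or the gripper's body presses on something with over 40 N, if the wrist force passes 120 N, or if a joint passes its speed limit or range.

## Robot

A 6-joint arm with a two-finger parallel gripper is mounted at the origin on the work surface. World frame = base frame: x ahead of the robot, y to its left, z up, the work surface at z = 0. Lengths are in mm, angles in rad, forces in N, time in s.
With the tool pointing down it reaches from about 275 to 825 mm from the base axis. Payload 5.2 kg.
Tool frame: the origin (TCP) lies midway between the tips of the shut fingers; the grasp point (between the pads) lies 19 mm behind it; y points along the fingers, z is the direction in which the jaws open and shut, and the axes are right-handed (so a half turn about y gives the same grasp; the last joint's range is limited). The gripper opens to 93 mm and grips with 3 to 60 N. Pads are 15 mm wide; open, the fingers measure 128 mm over their backs; the gripper's body (75 mm by 188 mm) begins 65 mm behind the grasp point.
Start: joints at [1.002, 0.259, 1.535, -0, 1.348, -0.203], TCP at [196.712, 513.624, 187.353] pointing down, gripper open.
Joint ranges: [-3.14, 3.14], [-0.91, 2.08], [0.19, 2.58], [-1.22, 4.36], [0.22, 2.71], [-3.12, 3.12]. Speed limits (rad/s): [2.57, 2.57, 3.14, 3.14, 3.14, 3.14].

## Interface

Orientations are given as a 3x3 rotation matrix whose columns are the frame's x, y, z axes.
In Python, from bench import sense, camera, camera_model, sign_off gives the robot as it stands. The module is installed in compiled form; this text tells all that it offers.
- The arm moves only by the tool apply_moves, never from a script. Its argument "series" is a list of rows, each a list of 2 entries, a list of its own where there are three numbers: the shift along the tool's x, y, z in m, then the turn, a rotation vector about the tool's x, y, z in degrees. A call has 1 to 12 rows; each row shifts and turns the pose as measured when the row begins, along the tool's axes as they then stand; what a row does not reach is not made up. A row lasts 1/10 s, in which the tool goes at most 50 mm and 8.59 degrees, less where a joint would pass 70% of its speed; a pose out of reach is approached as far as the arm can. A call with a gripper value outside its range is refused whole. "jaw" is the opening, from 0 (shut) to 1 (fully open), set as the call begins (left out, the last holds). The fingers move at their own pace and stop on an object; "newtons" is the grip in N (left out, the last holds). Time passes only in rows, so rows that do not move let the fingers close. It gives the time, the measured TCP pose, the force and the opening at its end, in the units of the state.
- sense(): the state, without advancing time (a new reading comes with each control period).
- camera(name): name is "scene" or "top" or "wrist"; returns the picture (400x640x3 uint8, red, green, blue); there is no depth.
- camera_model(name): a dict with "fx", "fy", "cx", "cy" (pixels), "extrinsics" (4x4, takes a point from camera to world coordinates); the wrist camera has in their place "hand_eye" (4x4, takes a point from camera to tool coordinates, whose origin is the TCP and whose axes are the tool frame's). Camera axes: x right, y down, z forward; pixel columns grow to the right and rows downward; lengths in mm; the calibration is good to about 2 mm. A picture is of the moment at which its call begins: read the wrist's pose just before it. camera_model takes no time and is no camera call.
- sign_off(): hands the job in, once; it reports no verdict.
The state is a dict: "t": time; "q": joint angles; "qvel": joint speeds; "tau": joint torques, N m; "tcp_pos": TCP position; "orientation": TCP orientation; "contact_force": force on the tool from outside, world axes, zero at the start; "moment": the same for the moment, N m; "gripper_width": finger opening in mm.
Only numpy, scipy, OpenCV 4.12 (cv2) and the standard library are available. Lean on these libraries where they do the work, as an engineer would, in place of code of your own. Each camera call takes 0.05 s, during which the arm holds its last target.

## Working session

There is one attempt and no reset: what is moved stays moved. The work goes in short steps, Python scripts to look and compute and a tool call to move; the robot and the scene stay as the last step left them, time stands still between calls to the robot, and variables do not carry over. Pictures are saved under pics/ and viewed, and the job is handed in when it is done.

Besides the shell and the picture viewer there is one more tool, called after "Emit:" by a JSON object that holds its "method" and its "body". apply_moves: Moves the arm, as the interface text tells. Its arguments: {"type":"object","properties":{"series":{"type":"array"},"jaw":{"type":"number"},"newtons":{"type":"number"}},"required":["series"]}

```bash
mkdir -p pics; python3 - <<'E'
from bench import sense,camera,camera_model
import cv2,numpy as np
s=sense();print(s)
for n in("scene","top"):
    im=camera(n);cv2.imwrite(f"pics/{n}0.png",im[:,:,::-1]);m=camera_model(n);print(n,m)
print(camera_model("wrist"))
E
```

```text
{'t': 0.0, 'q': array([ 1.00221992e+00,  2.59340986e-01,  1.53608349e+00, -1.70886450e-05,
        1.34797832e+00, -2.02798639e-01]), 'qvel': array([ 1.63260556e-05,  1.17234371e-03,  1.66016657e-04, -9.14337375e-04,
       -6.64576167e-04,  9.58319697e-04]), 'tau': array([-1.13948492e-03, -4.37315691e+01, -2.83998406e+01,  7.16207991e-02,
        4.13689041e-02, -1.24622625e-04]), 'tcp_pos': array([196.37609719, 513.10617044, 186.51867382]), 'orientation': array([[ 9.33847043e-01, -9.60595399e-04,  3.57671325e-01],
       [-3.57672446e-01, -1.53432191e-03,  9.33845848e-01],
       [-3.48265073e-04, -9.99998362e-01, -1.77640049e-03]]), 'contact_force': array([-0.72780121, -0.40628906, -1.31886298]), 'moment': array([ 0.05951081,  0.00854405, -0.0214162 ]), 'gripper_width': 93.25006045854911}
scene {'fx': 406.4220357222448, 'fy': 406.4220357222448, 'cx': 318.33752099629936, 'cy': 201.86506817367626, 'extrinsics': array([[-8.37921320e-01,  4.09031807e-01, -3.61359713e-01,
         8.69514505e+02],
       [ 5.45655743e-01,  6.42548431e-01, -5.37951043e-01,
         6.25960120e+02],
    
[... 388 characters left out ...]
9956418e-01,  7.74465475e-03, -5.21373494e-03,
         4.31442435e+01],
       [ 3.80091492e-03, -1.72365789e-01, -9.85025679e-01,
         1.10543961e+03],
       [ 0.00000000e+00,  0.00000000e+00,  0.00000000e+00,
         1.00000000e+00]])}
{'fx': 286.4048121120535, 'fy': 286.4048121120535, 'cx': 322.3080187195486, 'cy': 197.98259878399907, 'hand_eye': array([[-6.19687471e-04,  9.54657713e-01,  2.97705002e-01,
        -8.30559854e+01],
       [-7.20809199e-04, -2.97705408e-01,  9.54657515e-01,
        -1.97114278e+02],
       [ 9.99999548e-01,  3.77000797e-04,  8.72610373e-04,
        -1.92754730e+00],
       [ 0.00000000e+00,  0.00000000e+00,  0.00000000e+00,
         1.00000000e+00]])}
```

View pics/scene0.png

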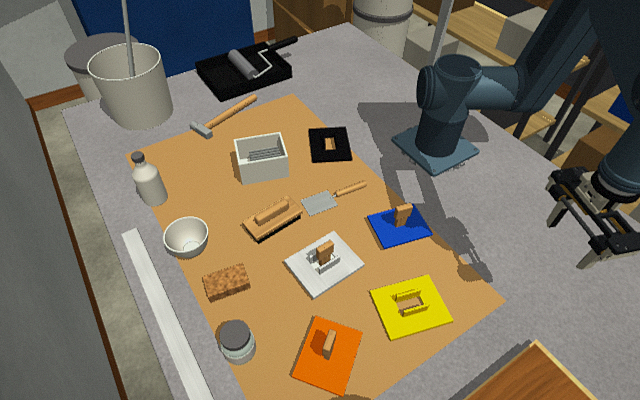

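View pics/top0.png

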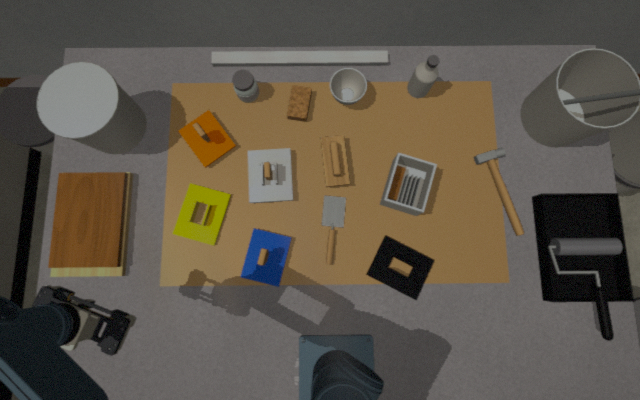

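The scene shows the aluminium pair with its wooden fin (scene 323,262; top 270,175) and the tub (scene 261,157; top 410,183). There are four look-alikes: orange (top 207,138), blue (266,257), yellow (203,214) and black (400,267). Only the grey one at (270,175) has aluminium and a fin between cheeks. I'll confirm it in enlarged crops.

```bash
python3 - <<'E'
import cv2,numpy as np
a=cv2.imread("pics/top0.png");b=cv2.imread("pics/scene0.png")
c=lambda im,x,y,w,h,s:cv2.resize(im[y:y+h,x:x+w],None,fx=s,fy=s,interpolation=cv2.INTER_CUBIC)
A=np.hstack([c(a,235,135,70,80,5),c(a,370,143,80,80,5)])
cv2.imwrite("pics/c1.png",A)
cv2.imwrite("pics/c2.png",np.hstack([c(b,275,225,95,80,4),c(b,220,120,85,80,4)]))
E
```

```text
(no output)
```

View pics/c1.png

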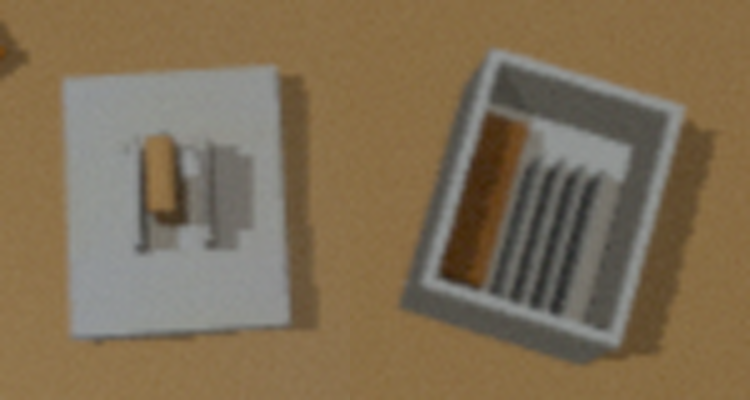

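View pics/c2.png

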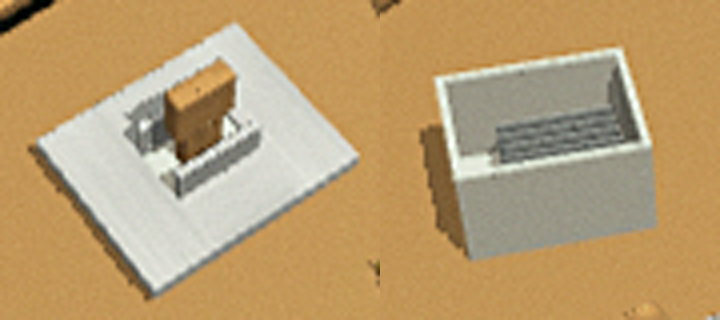

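The crops confirm it: a grey aluminium plate with two cheeks and a wooden fin between them, and an open tub with blades and a block inside. Next I cast the plate and rim corners onto planes at z=27 and z=85.

```bash
cat > h.py <<'E'
import numpy as np,cv2
from bench import sense,camera,camera_model
def ray(m,E,p,z):
    p=np.atleast_2d(p).astype(float)
    d=np.c_[(p[:,0]-m['cx'])/m['fx'],(p[:,1]-m['cy'])/m['fy'],np.ones(len(p))]@E[:3,:3].T
    o=E[:3,3];return o+d*((z-o[2])/d[:,2])[:,None]
def wE(s,m):
    T=np.eye(4);T[:3,:3]=s['orientation'];T[:3,3]=s['tcp_pos'];return T@m['hand_eye']
def rect(P):
    (c,s,_)=cv2.minAreaRect(P[:,:2].astype(np.float32));b=cv2.boxPoints(((c),s,_))
    e=[b[1]-b[0],b[2]-b[1]];l=max(e,key=np.linalg.norm)
    return np.mean(P,0).round(1),np.round(s,1),np.degrees(np.arctan2(l[1],l[0])).round(2)%180
E
python3 - <<'E'
from h import *
m=camera_model("top");E=m['extrinsics']
A=np.array([(62,78),(275,67),(290,325),(72,337)])/5-.4+[235,135]
B=np.array([(142,50),(335,107),(270,347),(74,283)])/5-.4+[370,143]
F=np.array([(147,137),(170,133),(178,208),(155,213)])/5-.4+[235,135]
for p,z in((A,27),(B,85),(F,98)): print("top",rect(ray(m,E,p,z)))
m=camera_model("scene");E=m['extrinsics']
A=np.array([(38,147),(235,23),(358,155),(153,295)])/4-.4+[275,225]
B=np.array([(436,78),(622,48),(652,143),(457,180)],float);B[:,0]-=380
B=B/4-.4+[220,120]
F=np.array([(167,93),(222,60),(237,75),(184,109)])/4-.4+[275,225]
for p,z in((A,27),(B,85),(F,98)): print("scene",rect(ray(m,E,p,z)))
s=sense();print(s['tcp_pos'],np.degrees(np.arctan2(s['orientation'][1],s['orientation'][0])))
E
```

```text
top (array([555.7, 188.1,  27. ]), array([157.5, 126.2]), np.float32(3.54))
top (array([ 519. , -210.1,   85. ]), array([111.7, 141.6]), np.float32(161.99))
top (array([554.4, 185.5,  98. ]), array([43.9, 12.8]), np.float32(6.81))
scene (array([555.2, 187.8,  27. ]), array([160.1, 124.8]), np.float32(4.06))
scene (array([ 516.2, -211.1,   85. ]), array([112. , 141.3]), np.float32(161.88))
scene (array([553.1, 187.6,  98. ]), array([40.7, 14.8]), np.float32(4.46))
[196.41510547 513.16530396 186.62568189] [ -20.95787253 -122.01625989   69.04215483]
```

Both views agree. The lids are at (555, 187.5), long axis about 3.8°. The tub is at (517.5, -210.6), long axis about -18°, and the sizes match. I'm moving above the lids.

Emit:
{"method": "apply_moves", "body": {"series": [[[0.0375,-0.002,-0.0147],[0,0,0]],[[0.0375,-0.002,-0.0147],[0,0,0]],[[0.0375,-0.002,-0.0147],[0,0,0]],[[0.0375,0,-0.0147],[0,0,0]],[[0.0375,0,-0.0147],[0,0,0]],[[0.0375,0,-0.0147],[0,0,0]],[[0.0375,0,-0.0147],[0,0,0]],[[0.0375,0,-0.0147],[0,0,0]],[[0.0375,0,-0.0147],[0,0,0]],[[0.0375,0,-0.0147],[0,0,0]],[[0,0,0],[0,-8,0]],[[0,0,0],[0,-8,0]]], "jaw": 1, "newtons": 40}}

```text
t: 1.3
tcp_pos: [502.9, 229.9, 186.6]
orientation: [[0.997, -0.009, 0.076], [-0.076, -0.006, 0.997], [-0.009, -1.0, -0.006]]
contact_force: [-0.2, 1.0, 0.2]
gripper_width: 93.1
```

Emit:
{"method": "apply_moves", "body": {"series": [[[0.028,0,-0.02],[0,-4,0]],[[0.026,0,-0.02],[0,-4,0]],[[0,0,0],[0,0,0]],[[0,0,0],[0,0,0]]]}}

```text
t: 1.7
tcp_pos: [555.6, 185.7, 183.9]
orientation: [[0.997, -0.014, -0.072], [0.072, -0.006, 0.997], [-0.014, -1.0, -0.005]]
contact_force: [-0.6, 0.1, 0.2]
gripper_width: 92.8
```

```bash
python3 - <<'E'
from h import *
s=sense();im=camera("wrist");np.savez("w1.npz",im=im,E=wE(s,camera_model("wrist")))
cv2.imwrite("pics/w1.png",im[:,:,::-1]);print(s['tcp_pos'],s['orientation'])
E
```

```text
[555.58262677 185.6750584  183.87798812] [[ 0.9973111  -0.01407127 -0.07192059]
 [ 0.07184671 -0.00568812  0.99739947]
 [-0.01444377 -0.99988482 -0.00466185]]
```

View pics/w1.png

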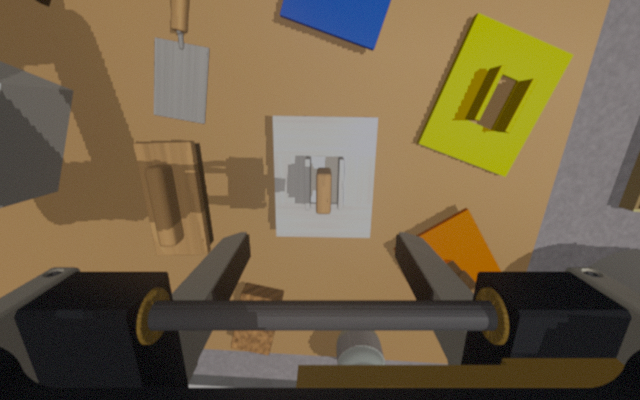

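The wrist view shows the plate at corners (273,116), (378,118), (371,238) and (275,237), with the fin at (323,190). I'll measure both more precisely.

```bash
python3 - <<'E'
from h import *
d=np.load("w1.npz");m=camera_model("wrist");E=d['E'];im=d['im'].copy()
hsv=cv2.cvtColor(im,cv2.COLOR_RGB2HSV)
M=((hsv[:,:,1]<60)&(hsv[:,:,2]>90)).astype(np.uint8);M[:100]=0;M[245:]=0;M[:,:265]=0;M[:,385:]=0
c=max(cv2.findContours(M,0,2)[0],key=cv2.contourArea);b=cv2.approxPolyDP(cv2.convexHull(c),4,True)[:,0]
print(b.tolist(), rect(ray(m,E,b,27)))
W=((hsv[:,:,0]<22)&(hsv[:,:,1]>90)).astype(np.uint8);W[:150]=0;W[225:]=0;W[:,:308]=0;W[:,338:]=0
c=max(cv2.findContours(W,0,2)[0],key=cv2.contourArea);print(cv2.boundingRect(c))
cv2.imwrite("pics/w1c.png",cv2.resize(im[150:230,290:360,::-1],None,fx=7,fy=7,interpolation=cv2.INTER_CUBIC))
E
```

```text
[[274, 115], [377, 117], [369, 237], [276, 235]] (array([555.5, 185.4,  27. ]), array([155.5, 125.2]), np.float32(2.94))
(317, 172, 14, 41)
```

View pics/w1c.png

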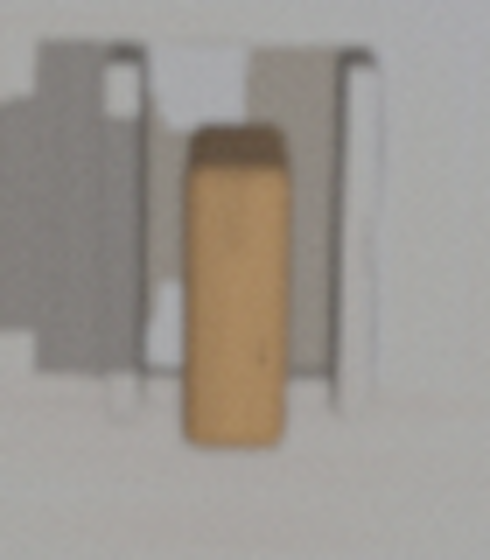

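```bash
python3 - <<'E'
from h import *
d=np.load("w1.npz");m=camera_model("wrist");E=d['E']
p=np.array([(190,167),(288,167),(283,443),(187,443)])/7-.43+[290,150]
P=ray(m,E,p,98);print(P.round(1),rect(P)); e=P[[0,1]].mean(0)-P[[2,3]].mean(0);print(np.degrees(np.arctan2(e[1],e[0])),np.linalg.norm(e))
E
```

```text
[[533.5 176.4  98. ]
 [532.5 190.5  98. ]
 [574.6 193.1  98. ]
 [575.6 178.8  98. ]] (array([554.1, 184.7,  98. ]), array([42.3, 14.4]), np.float32(3.62))
-176.57713783356488 42.15175298908044
```

Emit:
{"method": "apply_moves", "body": {"series": [[[-0.001,0.02,0],[0.3,0.5,-0.8]],[[0,0.03,0],[0,0,0]],[[0,0.03,0],[0,0,0]],[[0,0.02,0],[0,0,0]],[[0,0.01,0],[0,0,0]],[[0,0,0],[0,0,0]],[[0,0,0],[0,0,0]]]}}

```text
t: 2.45
tcp_pos: [549.9, 191.3, 72.7]
orientation: [[0.998, 0.002, -0.065], [0.065, 0.002, 0.998], [0.002, -1.0, 0.002]]
contact_force: [-0.7, -0.5, -0.0]
gripper_width: 93.1
```

Emit:
{"method": "apply_moves", "body": {"series": [[[0.004,0.006,-0.006],[0,0,0]],[[0,0.006,0],[0,0,0]],[[0,0,0],[0,0,0]]]}}

```text
t: 2.75
tcp_pos: [556.7, 185.7, 62.9]
orientation: [[0.998, 0.007, -0.065], [0.065, 0.003, 0.998], [0.008, -1.0, 0.002]]
contact_force: [-0.6, 0.4, -0.3]
gripper_width: 92.7
```

Emit:
{"method": "apply_moves", "body": {"series": [[[-0.0025,0.0015,0],[0,0,0.4]],[[0,0,0],[0,0,0]],[[0,0,0],[0,0,0]]]}}

```text
t: 3.05
tcp_pos: [554.7, 185.3, 61.9]
orientation: [[0.998, 0.001, -0.065], [0.065, 0.003, 0.998], [0.001, -1.0, 0.002]]
contact_force: [-0.3, -0.0, 0.3]
gripper_width: 93.0
```

```bash
python3 - <<'E'
from h import *
s=sense();im=camera("wrist")
cv2.imwrite("pics/w2.png",im[:,:,::-1]);print(s['tcp_pos'],s['orientation'])
E
```

```text
[554.72613841 185.2678662   61.94306191] [[ 0.9979078   0.00108219 -0.06464396]
 [ 0.06464101  0.002568    0.99790528]
 [ 0.00124593 -0.99999612  0.00249267]]
```

View pics/w2.png

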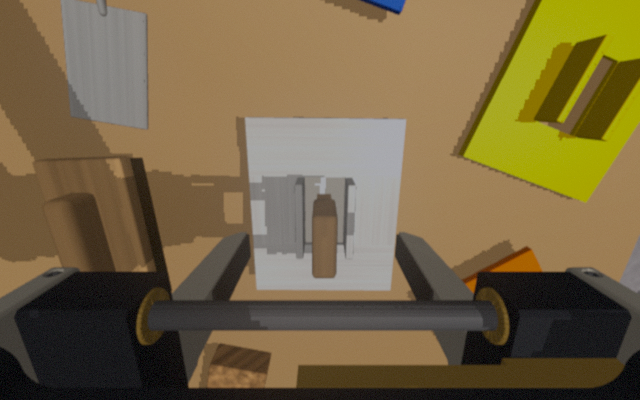

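The fin at (324,240) sits centred between the fingertips at (248,238) and (398,238), so I'm closing.

Emit:
{"method": "apply_moves", "body": {"series": [[[0,0,0],[0,0,0]],[[0,0,0],[0,0,0]],[[0,0,0],[0,0,0]],[[0,0,0],[0,0,0]],[[0,0,0],[0,0,0]],[[0,0,0],[0,0,0]],[[0,0,0],[0,0,0]],[[0,0,0],[0,0,0]],[[0,0,0],[0,0,0]],[[0,0,0],[0,0,0]]], "jaw": 0, "newtons": 40}}

```text
t: 4.1
tcp_pos: [554.8, 185.4, 62.2]
orientation: [[0.998, 0.001, -0.065], [0.065, 0.003, 0.998], [0.002, -1.0, 0.003]]
contact_force: [-0.3, 2.1, 1.0]
gripper_width: 17.6
```

Emit:
{"method": "apply_moves", "body": {"series": [[[0,-0.005,0],[0,0,0]],[[0,-0.01,0],[0,0,0]],[[0,-0.015,0],[0,0,0]],[[0,-0.02,0],[0,0,0]],[[0,-0.02,0],[0,0,0]],[[0,-0.02,0],[0,0,0]],[[0,-0.02,0],[0,0,0]],[[0,-0.01,0],[0,0,0]],[[0,0,0],[0,0,0]],[[0,0,0],[0,0,0]]]}}

```text
t: 5.1
tcp_pos: [550.4, 184.3, 185.8]
orientation: [[0.998, -0.009, -0.065], [0.065, 0.001, 0.998], [-0.009, -1.0, 0.001]]
contact_force: [-0.1, -0.0, -3.7]
gripper_width: 15.2
```

```bash
python3 - <<'E'
from h import *
s=sense();im=camera("wrist")
cv2.imwrite("pics/w3.png",im[:,:,::-1]);print(s['tcp_pos'],s['orientation'],s['contact_force'])
cv2.imwrite("pics/s3.png",camera("scene")[:,:,::-1])
E
```

```text
[550.36132972 184.30899593 185.84983622] [[ 9.97850418e-01 -9.21287809e-03 -6.48819357e-02]
 [ 6.48916939e-02  7.63937200e-04  9.97892020e-01]
 [-9.14389181e-03 -9.99957269e-01  1.36013432e-03]] [-0.08599268 -0.02182477 -3.72006919]
```

View pics/w3.png

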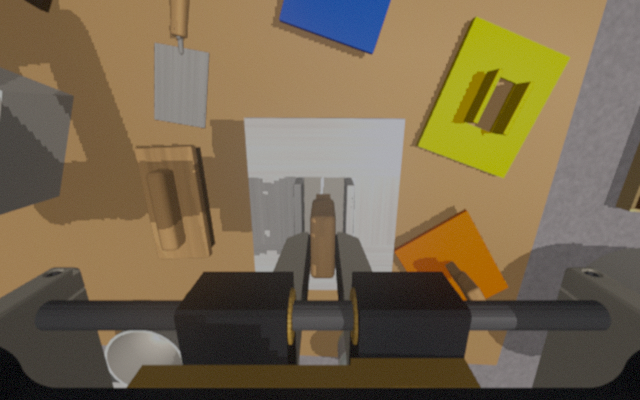

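View pics/s3.png

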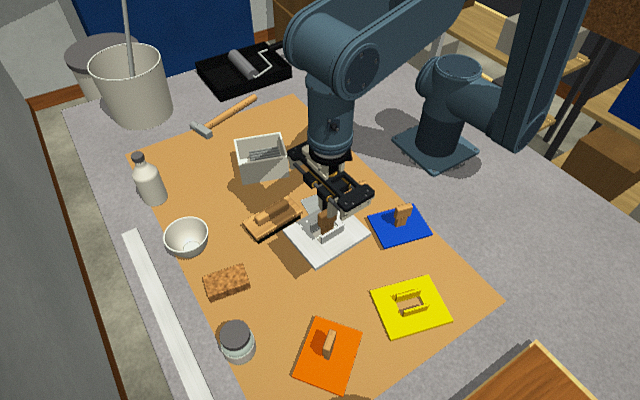

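Both lids are lifted and still nested, level on the fin. The plate has not moved in the wrist view. Carrying them over to the tub.

Emit:
{"method": "apply_moves", "body": {"series": [[[-0.002,0,-0.01],[0,0,-0.5]],[[-0.003,0,-0.02],[0,0,0]],[[-0.004,0,-0.03],[0,0,0]],[[-0.005,0,-0.035],[0,0,0]],[[-0.005,0,-0.035],[0,0,0]],[[-0.005,0,-0.035],[0,0,0]],[[-0.005,0,-0.035],[0,0,0]],[[-0.005,0,-0.035],[0,0,0]],[[-0.005,0,-0.035],[0,0,0]],[[-0.005,0,-0.03],[0,0,0]],[[-0.004,0,-0.02],[0,0,0]],[[-0.003,0,-0.01],[0,0,0]]]}}

```text
t: 6.4
tcp_pos: [509.7, -164.7, 174.0]
orientation: [[0.997, -0.017, -0.069], [0.069, 0.001, 0.998], [-0.017, -1.0, 0.002]]
contact_force: [0.6, -0.2, -3.4]
gripper_width: 15.2
```

Emit:
{"method": "apply_moves", "body": {"series": [[[0.001,-0.004,-0.012],[0,0,-1.0]],[[0.001,-0.003,-0.012],[0,4,0]],[[0,0,-0.01],[0,6,0]],[[0,0,-0.006],[0,6,0]],[[0,0,0],[0,5,0]],[[0,0,0],[0,0,0]],[[0,0,0],[0,0,0]]]}}

```text
t: 7.1
tcp_pos: [511.3, -205.9, 180.3]
orientation: [[0.953, 0.002, 0.303], [-0.303, 0.004, 0.953], [0.001, -1.0, 0.005]]
contact_force: [-0.0, 0.4, -4.0]
gripper_width: 15.1
```

```bash
python3 - <<'E'
from h import *
for n in("wrist","top","scene"):
    s=sense();im=camera(n)
    cv2.imwrite(f"pics/{n}4.png",im[:,:,::-1])
    if n=="wrist": np.savez("w4.npz",im=im,E=wE(s,camera_model("wrist")));print(s['tcp_pos'],s['orientation'],s['gripper_width'])
a=cv2.imread("pics/scene4.png")
cv2.imwrite("pics/scene4c.png",cv2.resize(a[90:240,180:340],None,fx=4,fy=4,interpolation=cv2.INTER_CUBIC))
E
```

```text
[ 511.27035295 -205.93947843  180.30474335] [[ 0.95287803  0.00246296  0.30334368]
 [-0.30335186  0.00427084  0.95286904]
 [ 0.00105135 -0.99998785  0.00481673]] 15.112826172785052
```

View pics/wrist4.png

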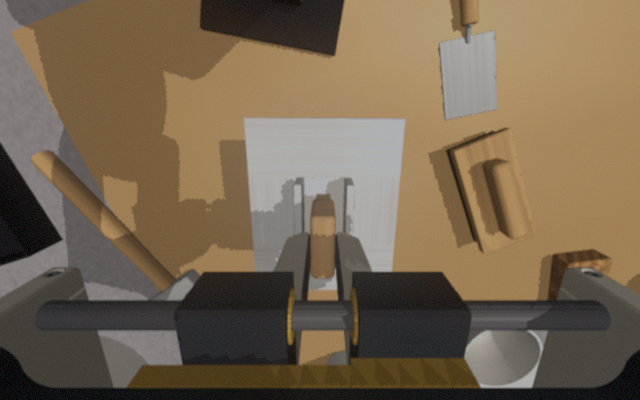

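View pics/scene4c.png

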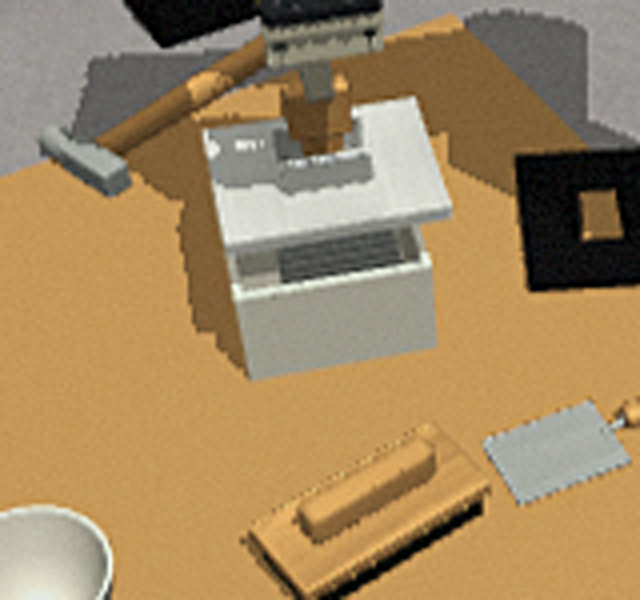

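View pics/top4.png

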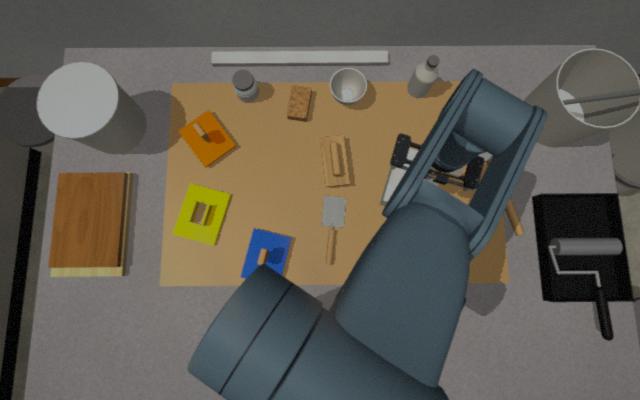

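The tub mouth is below the lids, with no contact. To cancel calibration bias, I'll measure the lid plate with the same scene camera I used for the rim.

```bash
python3 - <<'E'
from h import *
m=camera_model("scene");E=m['extrinsics'];s=sense()
A=np.array([(202,129),(417,97),(451,209),(223,245)])/4-.4+[180,90]
z=27+s['tcp_pos'][2]-62
for zz in(z-3,z,z+3):print(zz,rect(ray(m,E,A,zz)))
a=cv2.imread("pics/scene0.png")
cv2.imwrite("pics/s0tub.png",cv2.resize(a[120:190,220:300],None,fx=8,fy=8,interpolation=cv2.INTER_CUBIC))
a=cv2.imread("pics/scene4.png")
cv2.imwrite("pics/s4lid.png",cv2.resize(a[105:175,225:300],None,fx=8,fy=8,interpolation=cv2.INTER_CUBIC))
print(s['tcp_pos'])
E
```

```text
142.30432309077707 (array([ 509.5, -209.4,  142.3]), array([127.7, 158.3]), np.float32(161.26))
145.30432309077707 (array([ 511. , -206.1,  145.3]), array([127.2, 157.7]), np.float32(161.26))
148.30432309077707 (array([ 512.4, -202.7,  148.3]), array([126.7, 157. ]), np.float32(161.26))
[ 511.33788088 -205.89986998  180.30432309]
```

View pics/s0tub.png

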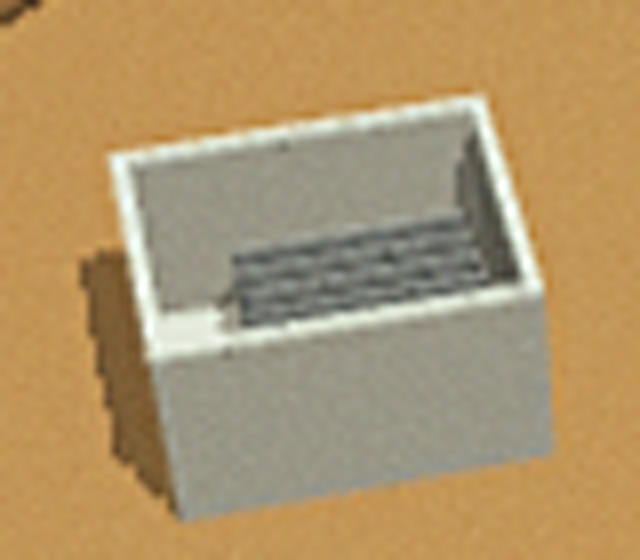

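View pics/s4lid.png

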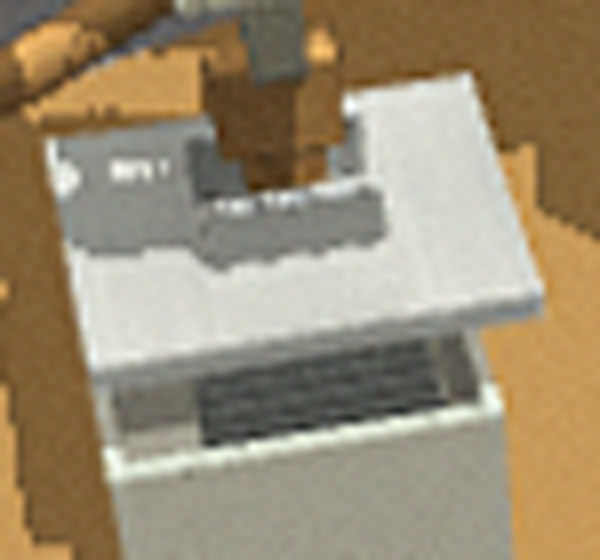

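```bash
python3 - <<'E'
from h import *
m=camera_model("scene");E=m['extrinsics']
B=np.array([(109,153),(487,95),(546,294),(149,360)])/8-.44+[220,120]
P=ray(m,E,B,85);print(rect(P))
for i in range(4):print(P[i].round(1),np.degrees(np.arctan2(*(P[(i+1)%4]-P[i])[1::-1])))
E
```

```text
(array([ 516.7, -211.1,   85. ]), array([113.5, 143.4]), np.float32(161.22))
[ 566.5 -287.9   85. ] 161.21785594649643
[ 430.7 -241.7   85. ] 71.15079339141629
[ 467.3 -134.6   85. ] -18.638366929670596
[ 602.2 -180.1   85. ] -108.31243247554924
```

Emit:
{"method": "apply_moves", "body": {"series": [[[0.0035,0.004,-0.0015],[0.2,0.5,0]],[[0.0035,0.006,-0.0015],[0,0,0]],[[0,0.006,0],[0,0,0]],[[0,0.005,0],[0,0,0]],[[0,0,0],[0,0,0]],[[0,0,0],[0,0,0]]]}}

```text
t: 7.85
tcp_pos: [517.5, -210.5, 156.5]
orientation: [[0.951, 0.002, 0.31], [-0.31, 0.009, 0.951], [-0.0, -1.0, 0.009]]
contact_force: [0.3, -0.2, -3.9]
gripper_width: 15.3
```

Emit:
{"method": "apply_moves", "body": {"series": [[[-0.0005,0.003,0],[-0.5,0,0]],[[0,0.004,0],[0,0,0]],[[0,0,0],[0,0,0]]]}}

```text
t: 8.15
tcp_pos: [517.0, -210.3, 149.1]
orientation: [[0.951, -0.0, 0.31], [-0.31, -0.0, 0.951], [-0.0, -1.0, -0.001]]
contact_force: [0.2, 0.3, -4.6]
gripper_width: 15.2
```

```bash
python3 - <<'E'
from h import *
s=sense();print(s['tcp_pos'],s['orientation'],s['contact_force'])
a=camera("scene")[:,:,::-1]
cv2.imwrite("pics/s5.png",cv2.resize(a[100:200,215:315],None,fx=6,fy=6,interpolation=cv2.INTER_CUBIC))
E
```

```text
[ 517.04984495 -210.28152788  149.13217545] [[ 9.50696026e-01 -2.75225523e-04  3.10124154e-01]
 [-3.10124255e-01 -4.79614056e-04  9.50695912e-01]
 [-1.12915876e-04 -9.99999847e-01 -5.41321288e-04]] [ 0.18561194  0.25423766 -4.60926915]
```

View pics/s5.png

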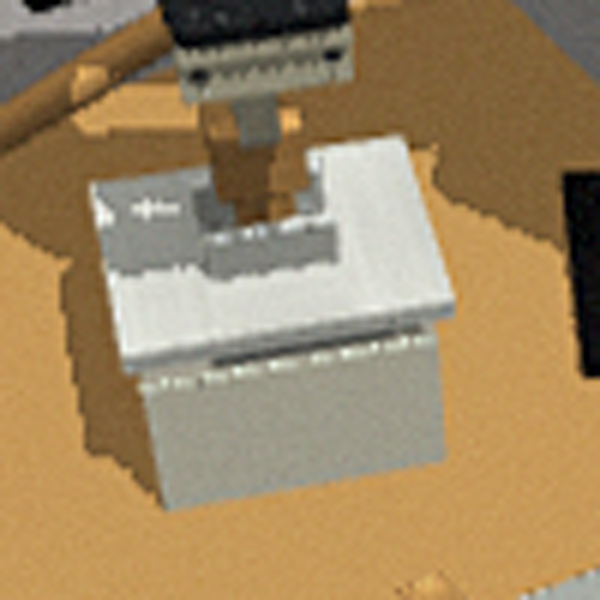

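Aligned and level, with the plug at the rim. Lowering slowly.

Emit:
{"method": "apply_moves", "body": {"series": [[[0,0.002,0],[0,0,0]],[[0,0.002,0],[0,0,0]],[[0,0.002,0],[0,0,0]],[[0,0.001,0],[0,0,0]]]}}

```text
t: 8.6
tcp_pos: [517.5, -210.6, 142.5]
orientation: [[0.951, 0.001, 0.31], [-0.31, -0.001, 0.951], [0.001, -1.0, -0.001]]
contact_force: [-0.3, 0.4, -3.5]
gripper_width: 14.9
```

Emit:
{"method": "apply_moves", "body": {"series": [[[0,0.002,0],[0,0,0]],[[0,0.002,0],[0,0,0]],[[0,0.0015,0],[0,0,0]],[[0,0.0005,0],[0,0,0]]]}}

```text
t: 9.0
tcp_pos: [517.5, -210.6, 135.8]
orientation: [[0.951, 0.001, 0.31], [-0.31, -0.001, 0.951], [0.001, -1.0, -0.001]]
contact_force: [-0.1, -0.2, -4.0]
gripper_width: 15.4
```

Emit:
{"method": "apply_moves", "body": {"series": [[[0,0.001,0],[0,0,0]],[[0,0.001,0],[0,0,0]],[[0,0.001,0],[0,0,0]]]}}

```text
t: 9.3
tcp_pos: [517.6, -210.6, 133.1]
orientation: [[0.951, 0.001, 0.31], [-0.31, -0.001, 0.951], [0.002, -1.0, -0.001]]
contact_force: [-1.5, 2.8, 5.6]
gripper_width: 14.9
```

The vertical force went from -4 N to +5.6 N at the expected height of 133, so the lid is seated. I'll check by camera before letting go.

Emit:
{"method": "apply_moves", "body": {"series": [[[0,0,0],[0,0,0]],[[0,0,0],[0,0,0]],[[0,0,0],[0,0,0]]]}}

```text
t: 9.6
tcp_pos: [517.7, -210.6, 133.2]
orientation: [[0.951, 0.002, 0.31], [-0.31, -0.002, 0.951], [0.002, -1.0, -0.001]]
contact_force: [-0.2, -0.2, -3.3]
gripper_width: 15.5
```

```bash
python3 - <<'E'
from h import *
s=sense();print(s['tcp_pos'],s['orientation'],s['contact_force'])
a=camera("scene")[:,:,::-1]
cv2.imwrite("pics/s6.png",cv2.resize(a[100:200,215:315],None,fx=6,fy=6,interpolation=cv2.INTER_CUBIC))
E
```

```text
[ 517.74204648 -210.64466577  133.2456876 ] [[ 9.50709822e-01  1.78086100e-03  3.10076865e-01]
 [-3.10074266e-01 -1.59333442e-03  9.50711003e-01]
 [ 2.18714029e-03 -9.99997145e-01 -9.62599516e-04]] [-0.24886948 -0.16748659 -3.26115576]
```

View pics/s6.png

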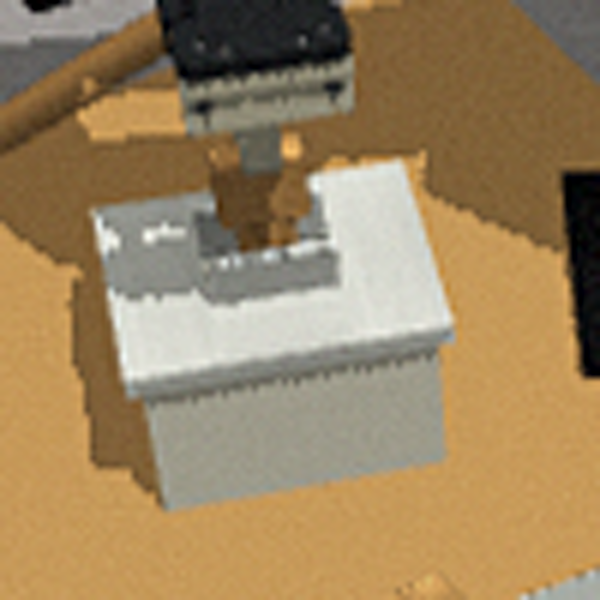

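It's touching only lightly, so I'll ease down a little more.

Emit:
{"method": "apply_moves", "body": {"series": [[[0,0.001,0],[0,0,0]],[[0,0.001,0],[0,0,0]],[[0,0.001,0],[0,0,0]]]}}

```text
t: 9.95
tcp_pos: [517.9, -210.6, 133.1]
orientation: [[0.951, 0.003, 0.31], [-0.31, -0.003, 0.951], [0.004, -1.0, -0.002]]
contact_force: [-3.7, 2.1, 5.6]
gripper_width: 15.1
```

TCP stops at 133.1 under push, matching the expected 133, so the lid is home. Releasing.

Emit:
{"method": "apply_moves", "body": {"series": [[[0,0,0],[0,0,0]],[[0,0,0],[0,0,0]],[[0,0,0],[0,0,0]],[[0,0,0],[0,0,0]],[[0,0,0],[0,0,0]],[[0,0,0],[0,0,0]],[[0,0,0],[0,0,0]],[[0,0,0],[0,0,0]]], "jaw": 1}}

```text
t: 10.75
tcp_pos: [519.7, -212.0, 133.6]
orientation: [[0.951, 0.007, 0.31], [-0.31, -0.005, 0.951], [0.008, -1.0, -0.003]]
contact_force: [-0.1, -0.3, 0.6]
gripper_width: 74.9
```

```bash
python3 - <<'E'
from h import *
s=sense();im=camera("wrist");print(s['tcp_pos'],s['orientation'],s['contact_force'],s['gripper_width'])
np.savez("w7.npz",im=im,E=wE(s,camera_model("wrist")))
cv2.imwrite("pics/w7.png",im[:,:,::-1])
a=camera("scene")[:,:,::-1]
cv2.imwrite("pics/s7.png",cv2.resize(a[100:200,215:315],None,fx=6,fy=6,interpolation=cv2.INTER_CUBIC))
E
```

```text
[ 519.65588297 -211.9763353   133.6400223 ] [[ 0.95070321  0.00693987  0.31002458]
 [-0.30999382 -0.00516545  0.95072454]
 [ 0.00819933 -0.99996258 -0.0027595 ]] [-0.1084521  -0.31828454  0.64803753] 74.8648727596314
```

View pics/w7.png

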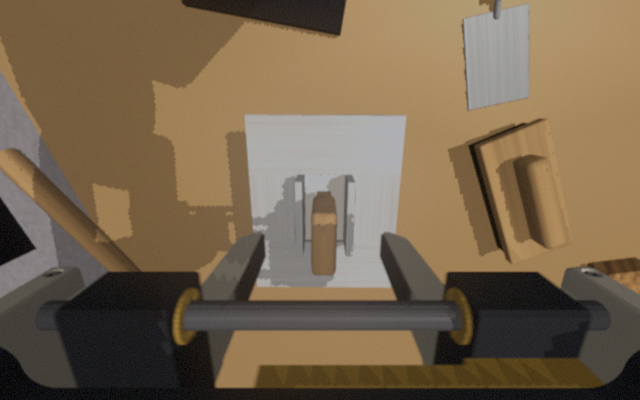

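View pics/s7.png

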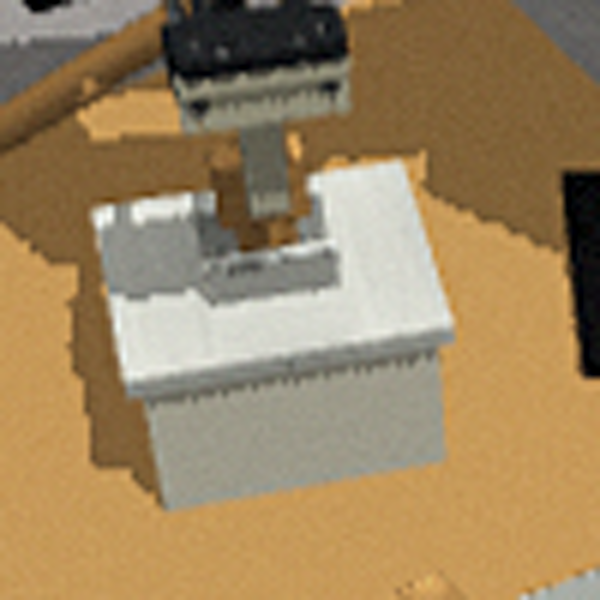

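The lid sits flush on the tub. Now I'll measure the plate (z=98), cheek tops (z=124) and fin top (z=169) relative to the tool.

```bash
python3 - <<'E'
from h import *
d=np.load("w7.npz");im=d['im']
cv2.imwrite("pics/w7c.png",cv2.resize(im[105:295,235:415,::-1],None,fx=3.15,fy=3.15,interpolation=cv2.INTER_CUBIC))
cv2.imwrite("pics/w7d.png",cv2.resize(im[165:285,280:370,::-1],None,fx=5,fy=5,interpolation=cv2.INTER_CUBIC))
E
```

```text
(no output)
```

View pics/w7c.png

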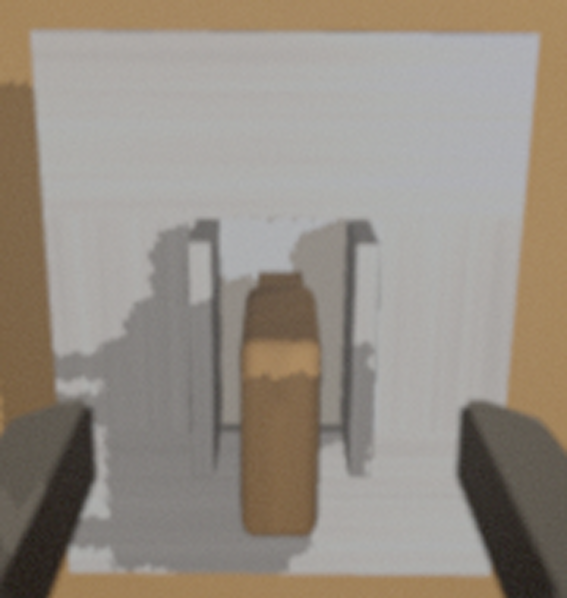

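View pics/w7d.png

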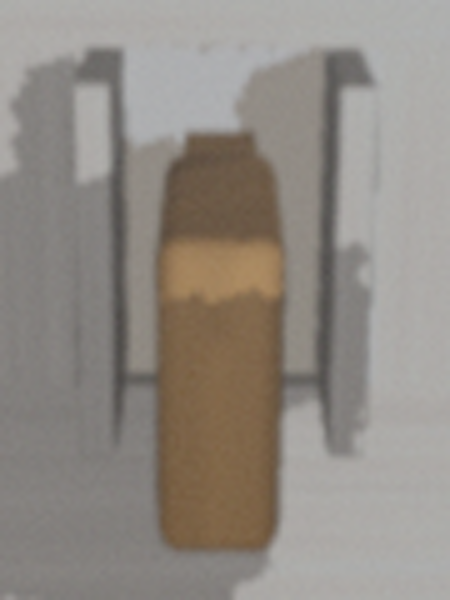

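```bash
python3 - <<'E'
from h import *
d=np.load("w7.npz");m=camera_model("wrist");H=m['hand_eye'];E=d['E']
T=E@np.linalg.inv(H)
def go(n,p,z):
    P=ray(m,E,p,z);L=(P-T[:3,3])@T[:3,:3];print(n,L.round(1).tolist(),L.mean(0).round(1),P.mean(0).round(1),rect(P)[1:])
A=np.array([(31,31),(539,33),(492,574),(70,573)])/3.15-.34+[235,105];go("plate",A,98)
C=np.array([(75,86),(377,86),(357,455),(80,455)])/5-.4+[280,165];go("cheek outer",C,124)
F=np.array([(161,240),(282,240),(274,548),(164,548)])/5-.4+[280,165];go("fin",F,169)
E
```

```text
plate [[-78.8, 35.2, -62.3], [-78.4, 34.8, 63.2], [77.5, 36.1, 63.1], [77.4, 36.5, -63.5]] [-0.6 35.6  0.1] [ 519.4 -211.9   98. ] (array([126.6, 156.2]), np.float32(161.9))
cheek outer [[-31.3, 9.4, -22.3], [-31.4, 9.3, 22.5], [30.1, 9.8, 21.5], [30.2, 10.0, -23.3]] [-0.6  9.6 -0.4] [ 519.  -212.2  124. ] (array([44.8, 62.3]), np.float32(161.03))
fin [[-23.6, -35.5, -8.1], [-23.6, -35.6, 6.4], [18.9, -35.2, 6.1], [18.9, -35.2, -8.1]] [ -2.3 -35.4  -0.9] [ 516.9 -212.   169. ] (array([14.5, 42.5]), np.float32(161.85))
```

Everything is centred within 1 mm: plate 126.6×156.2, cheeks 44.8 over. Descending over the cheeks to TCP z≈102, which keeps the tips above the plate at 98.

Emit:
{"method": "apply_moves", "body": {"series": [[[-0.0006,0,0],[0,0,0.45]],[[0,0.005,0],[0,0,0]],[[0,0.005,0],[0,0,0]],[[0,0.003,0],[0,0,0]],[[0,0,0],[0,0,0]],[[0,0,0],[0,0,0]]], "jaw": 1}}

```text
t: 11.45
tcp_pos: [518.7, -211.6, 118.9]
orientation: [[0.951, -0.002, 0.31], [-0.31, -0.002, 0.951], [-0.001, -1.0, -0.002]]
contact_force: [0.3, -0.9, 0.6]
gripper_width: 93.2
```

Emit:
{"method": "apply_moves", "body": {"series": [[[0,0.004,0],[0,0,0]],[[0,0.004,0],[0,0,0]],[[0,0.003,0],[0,0,0]],[[0,0.002,0],[0,0,0]],[[0,0,0],[0,0,0]],[[0,0,0],[0,0,0]]]}}

```text
t: 12.05
tcp_pos: [518.7, -211.6, 104.7]
orientation: [[0.951, -0.002, 0.31], [-0.31, -0.002, 0.951], [-0.001, -1.0, -0.003]]
contact_force: [-0.0, 0.2, 0.2]
gripper_width: 92.8
```

Emit:
{"method": "apply_moves", "body": {"series": [[[0,0.002,0],[0,0,0]],[[0,0,0],[0,0,0]],[[0,0,0],[0,0,0]]]}}

```text
t: 12.35
tcp_pos: [518.9, -211.8, 102.8]
orientation: [[0.951, -0.002, 0.31], [-0.31, -0.002, 0.951], [-0.001, -1.0, -0.003]]
contact_force: [-0.8, -0.6, 0.4]
gripper_width: 92.8
```

```bash
python3 - <<'E'
from h import *
s=sense();im=camera("wrist");print(s['tcp_pos'],s['contact_force'],s['gripper_width'])
cv2.imwrite("pics/w8.png",im[:,:,::-1])
E
```

```text
[ 518.8771165  -211.75101211  102.83302603] [-0.81107063 -0.6000963   0.4111835 ] 92.81207205163673
```

View pics/w8.png

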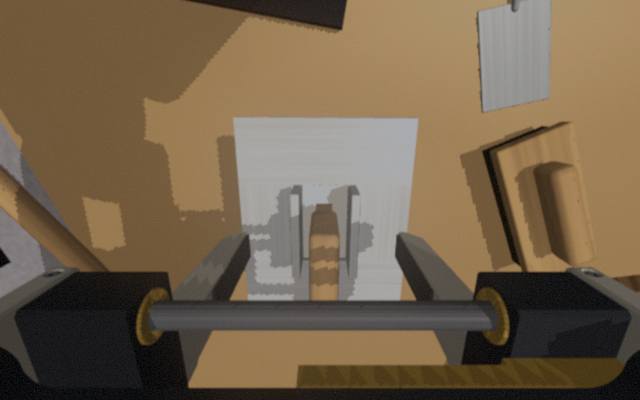

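The cheeks (292–360) lie between the fingers (250–396), about centred. Closing on them.

Emit:
{"method": "apply_moves", "body": {"series": [[[0,0,0],[0,0,0]],[[0,0,0],[0,0,0]],[[0,0,0],[0,0,0]],[[0,0,0],[0,0,0]],[[0,0,0],[0,0,0]],[[0,0,0],[0,0,0]],[[0,0,0],[0,0,0]],[[0,0,0],[0,0,0]]], "jaw": 0, "newtons": 30}}

```text
t: 13.2
tcp_pos: [519.0, -211.8, 103.1]
orientation: [[0.951, -0.001, 0.31], [-0.31, -0.003, 0.951], [-0.0, -1.0, -0.003]]
contact_force: [-0.0, 0.9, -1.6]
gripper_width: 33.6
```

A width of 33.6 is not the 46 expected, so I'll look before moving.

```bash
python3 - <<'E'
from h import *
s=sense();im=camera("wrist");print(s['tcp_pos'],s['contact_force'],s['gripper_width'],sense()['gripper_width'])
cv2.imwrite("pics/w9.png",im[:,:,::-1])
a=camera("scene")[:,:,::-1];print(sense()['gripper_width'])
cv2.imwrite("pics/s9.png",cv2.resize(a[100:200,215:315],None,fx=6,fy=6,interpolation=cv2.INTER_CUBIC))
E
```

```text
[ 518.97383491 -211.83223117  103.09290058] [-0.00413015  0.86766209 -1.55801955] 33.63846585479904 29.71376586269134
25.471918389458093
```

View pics/w9.png

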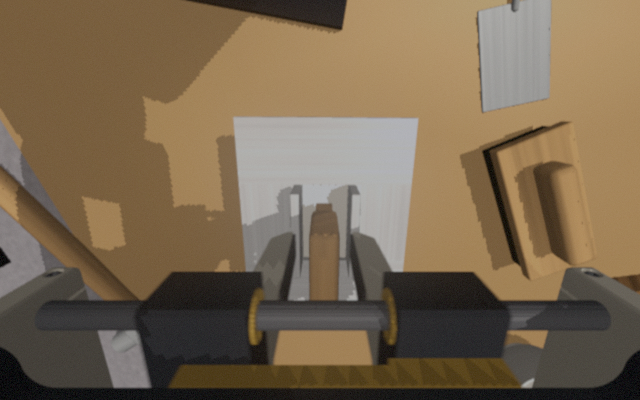

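View pics/s9.png

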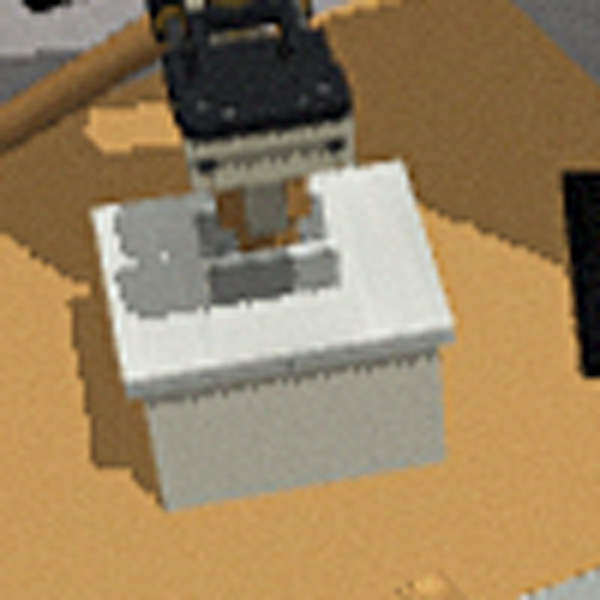

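The fingers are closing above or inside the cheeks, so the tips may sit higher than TCP when open. I'll project the nominal tip into the pictures to check.

```bash
python3 - <<'E'
from h import *
print(sense()['gripper_width'])
ms=camera_model("scene");Es=np.linalg.inv(ms['extrinsics'])
def pr(m,Ei,P):
    c=Ei[:3,:3]@P+Ei[:3,3];return m['cx']+m['fx']*c[0]/c[2],m['cy']+m['fy']*c[1]/c[2]
R=sense()['orientation']
for nm,T0,w in(("s7",(519.66,-211.98,133.64),74.9),("s9",(519,-211.8,103.1),30)):
    for b in(0,10,20,30):
        for dz in(w/2,w/2+17.5):
            P=np.array(T0)+R@np.array([0,-b,dz]);u,v=pr(ms,Es,P);print(nm,b,dz,round((u-215+.42)*6),round((v-100+.42)*6))
mw=camera_model("wrist");Hi=np.linalg.inv(mw['hand_eye'])
for b in(0,10,20,30):
  print("w8",b,[tuple(np.round(pr(mw,Hi,np.array([x,-b,46.5])),0)) for x in(-7.5,7.5)])
E
```

```text
25.471918389458093
s7 0 37.45 270 262
s7 0 54.95 276 287
s7 10 37.45 268 246
s7 10 54.95 274 270
s7 20 37.45 265 229
s7 20 54.95 272 254
s7 30 37.45 263 212
s7 30 54.95 270 237
s9 0 15.0 270 280
s9 0 32.5 276 304
s9 10 15.0 267 264
s9 10 32.5 274 288
s9 20 15.0 265 248
s9 20 32.5 272 272
s9 30 15.0 263 232
s9 30 32.5 270 256
w8 0 [(np.float64(388.0), np.float64(216.0)), (np.float64(386.0), np.float64(235.0))]
w8 10 [(np.float64(391.0), np.float64(222.0)), (np.float64(389.0), np.float64(241.0))]
w8 20 [(np.float64(394.0), np.float64(227.0)), (np.float64(393.0), np.float64(247.0))]
w8 30 [(np.float64(398.0), np.float64(233.0)), (np.float64(396.0), np.float64(254.0))]
```

Two views put the physical tips, and the body with them (body edge at about 115 mm behind), roughly 25–30 mm behind the reported TCP. That also explains why the fingers passed above the cheek tops with nothing touched. So I'll reopen now and go about 28 mm lower. The body should then be at z≈188, above the fin top at 169, and I'll watch the force on the way.

Emit:
{"method": "apply_moves", "body": {"series": [[[0,0,0],[0,0,0]],[[0,0,0],[0,0,0]],[[0,0,0],[0,0,0]],[[0,0,0],[0,0,0]],[[0,0,0],[0,0,0]],[[0,0,0],[0,0,0]],[[0,0,0],[0,0,0]],[[0,0,0],[0,0,0]],[[0,0,0],[0,0,0]]], "jaw": 1}}

```text
t: 14.2
tcp_pos: [519.0, -211.8, 103.1]
orientation: [[0.951, -0.001, 0.31], [-0.31, -0.003, 0.951], [-0.0, -1.0, -0.003]]
contact_force: [0.4, 0.9, 0.2]
gripper_width: 91.1
```

Emit:
{"method": "apply_moves", "body": {"series": [[[0,0.004,0],[0,0,0]],[[0,0.004,0],[0,0,0]],[[0,0,0],[0,0,0]],[[0,0,0],[0,0,0]]]}}

```text
t: 14.6
tcp_pos: [518.8, -211.8, 94.1]
orientation: [[0.951, -0.002, 0.31], [-0.31, -0.002, 0.951], [-0.001, -1.0, -0.003]]
contact_force: [-0.4, -0.0, 0.4]
gripper_width: 93.2
```

```bash
python3 - <<'E'
from h import *
s=sense();im=camera("wrist");print(s['tcp_pos'],s['contact_force'],s['gripper_width'])
cv2.imwrite("pics/w10.png",im[:,:,::-1])
a=camera("scene")[:,:,::-1]
cv2.imwrite("pics/s10.png",cv2.resize(a[60:200,205:325],None,fx=4,fy=4,interpolation=cv2.INTER_CUBIC))
E
```

```text
[ 518.81568211 -211.7596195    94.09101699] [-0.36521238 -0.02167978  0.3657938 ] 93.1513892272424
```

View pics/w10.png

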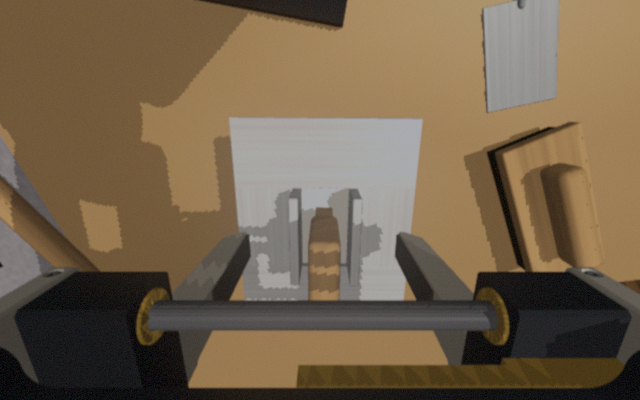

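View pics/s10.png

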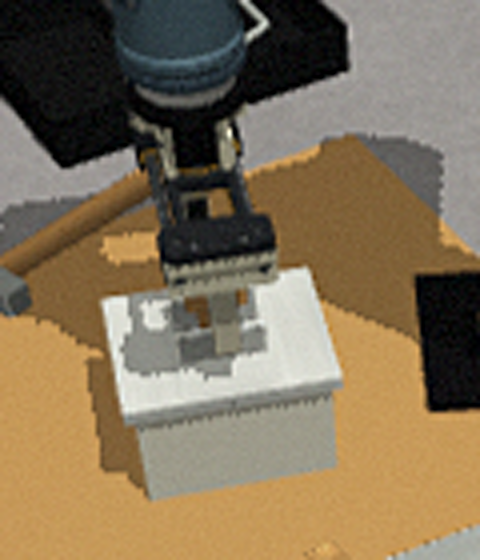

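There is no contact at TCP 94, already below the plate top at 98, which confirms the offset. Continuing carefully.

Emit:
{"method": "apply_moves", "body": {"series": [[[0,0.003,0],[0,0,0]],[[0,0.003,0],[0,0,0]],[[0,0.003,0],[0,0,0]],[[0,0,0],[0,0,0]]]}}

```text
t: 15.1
tcp_pos: [518.9, -211.9, 84.6]
orientation: [[0.951, -0.001, 0.31], [-0.31, -0.003, 0.951], [-0.0, -1.0, -0.003]]
contact_force: [0.5, -1.1, 0.1]
gripper_width: 93.4
```

Emit:
{"method": "apply_moves", "body": {"series": [[[0,0.002,0],[0,0,0]],[[0,0.002,0],[0,0,0]],[[0,0,0],[0,0,0]]]}}

```text
t: 15.4
tcp_pos: [518.9, -211.9, 80.1]
orientation: [[0.951, -0.001, 0.31], [-0.31, -0.002, 0.951], [-0.001, -1.0, -0.003]]
contact_force: [-0.7, -0.3, -0.0]
gripper_width: 93.0
```

```bash
python3 - <<'E'
from h import *
s=sense();im=camera("wrist");print(s['tcp_pos'],s['contact_force'],s['gripper_width'])
cv2.imwrite("pics/w11.png",im[:,:,::-1])
a=camera("scene")[:,:,::-1]
cv2.imwrite("pics/s11.png",cv2.resize(a[100:200,215:315],None,fx=6,fy=6,interpolation=cv2.INTER_CUBIC))
E
```

```text
[ 518.89933942 -211.86063224   80.1301764 ] [-0.65757982 -0.25859523 -0.00584185] 92.9779656987866
```

View pics/s11.png

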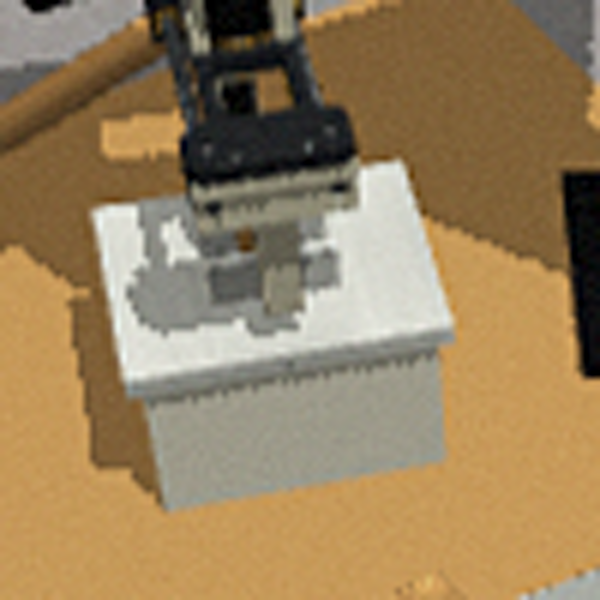

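```bash
python3 - <<'E'
from h import *
ms=camera_model("scene");Es=np.linalg.inv(ms['extrinsics']);s=sense()
for b in(15,20,25,30,35):
    for dz in(46.5,64):
        P=s['tcp_pos']+s['orientation']@np.array([0,-b,dz]);c=Es[:3,:3]@P+Es[:3,3]
        print(b,dz,round((ms['cx']+ms['fx']*c[0]/c[2]-215+.42)*6),round((ms['cy']+ms['fy']*c[1]/c[2]-100+.42)*6))
E
```

```text
15 46.5 282 335
15 64 289 360
20 46.5 281 328
20 64 288 353
25 46.5 280 320
25 64 287 345
30 46.5 279 312
30 64 286 337
35 46.5 278 304
35 64 285 329
```

The tip is at about b≈30, so z≈110. Going 5 mm lower, then closing.

Emit:
{"method": "apply_moves", "body": {"series": [[[0,0.002,0],[0,0,0]],[[0,0.002,0],[0,0,0]],[[0,0,0],[0,0,0]]]}}

```text
t: 15.8
tcp_pos: [519.2, -212.1, 76.3]
orientation: [[0.951, -0.001, 0.31], [-0.31, -0.003, 0.951], [0.0, -1.0, -0.003]]
contact_force: [-0.4, 0.2, -0.2]
gripper_width: 93.3
```

Emit:
{"method": "apply_moves", "body": {"series": [[[0,0,0],[0,0,0]],[[0,0,0],[0,0,0]],[[0,0,0],[0,0,0]],[[0,0,0],[0,0,0]],[[0,0,0],[0,0,0]],[[0,0,0],[0,0,0]],[[0,0,0],[0,0,0]],[[0,0,0],[0,0,0]],[[0,0,0],[0,0,0]]], "jaw": 0, "newtons": 30}}

```text
t: 16.7
tcp_pos: [519.3, -212.0, 76.4]
orientation: [[0.951, -0.0, 0.31], [-0.31, -0.003, 0.951], [0.001, -1.0, -0.003]]
contact_force: [-0.4, 0.1, 0.7]
gripper_width: 45.7
```

```bash
python3 - <<'E'
from h import *
s=sense();im=camera("wrist");print(s['tcp_pos'],s['contact_force'],s['gripper_width'])
cv2.imwrite("pics/w12.png",im[:,:,::-1])
a=camera("scene")[:,:,::-1];print(sense()['gripper_width'])
cv2.imwrite("pics/s12.png",cv2.resize(a[100:200,215:315],None,fx=6,fy=6,interpolation=cv2.INTER_CUBIC))
E
```

```text
[ 519.32145648 -212.02222869   76.44785621] [-0.35383145  0.1021769   0.66308803] 45.726700883245776
46.12261967869379
```

View pics/w12.png

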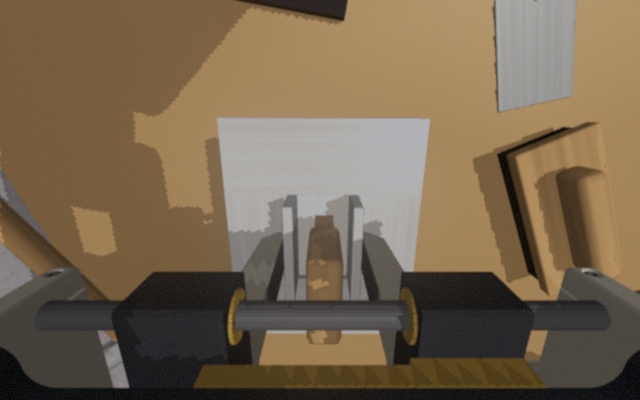

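View pics/s12.png

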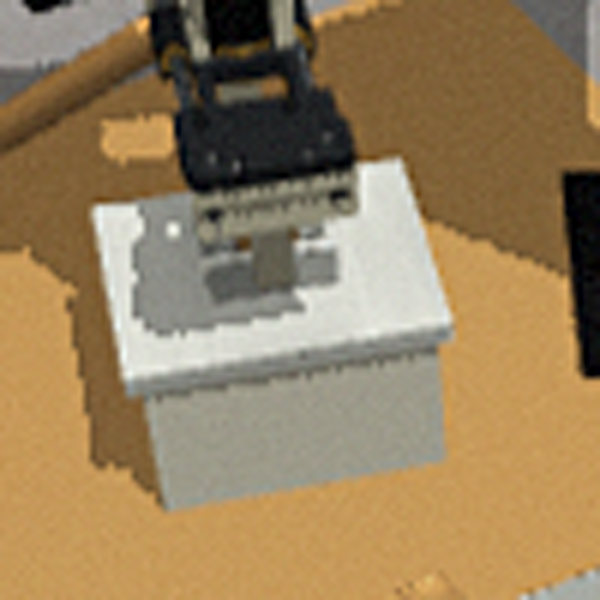

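The grip is on the cheeks at 46 mm as expected. Lifting straight up, slowly at first.

Emit:
{"method": "apply_moves", "body": {"series": [[[0,-0.003,0],[0,0,0]],[[0,-0.005,0],[0,0,0]],[[0,-0.006,0],[0,0,0]],[[0,-0.006,0],[0,0,0]],[[0,0,0],[0,0,0]]]}}

```text
t: 17.3
tcp_pos: [518.6, -211.7, 97.5]
orientation: [[0.951, -0.002, 0.31], [-0.31, -0.002, 0.951], [-0.001, -1.0, -0.003]]
contact_force: [-0.5, -0.3, -2.1]
gripper_width: 46.0
```

```bash
python3 - <<'E'
from h import *
s=sense();print(s['tcp_pos'],s['contact_force'],s['gripper_width'])
a=camera("scene")[:,:,::-1]
cv2.imwrite("pics/s13.png",cv2.resize(a[100:200,215:315],None,fx=6,fy=6,interpolation=cv2.INTER_CUBIC))
E
```

```text
[ 518.64180966 -211.65082095   97.46438957] [-0.46803353 -0.2887637  -2.08696803] 45.96374518735031
```

View pics/s13.png

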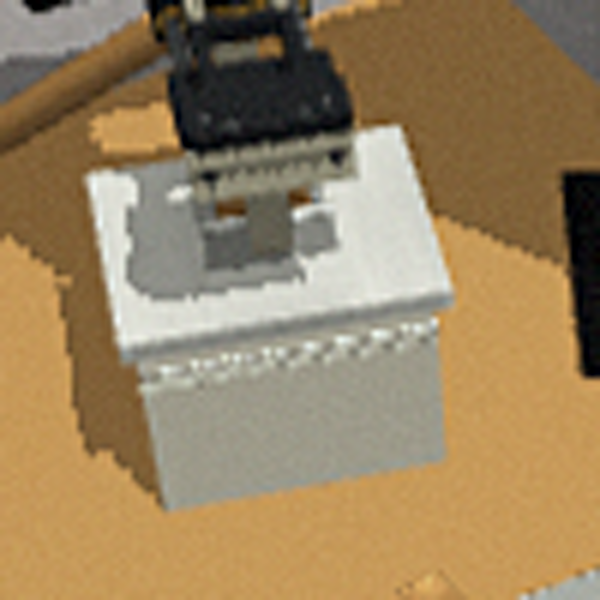

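The cover is rising alone and level, carrying about 2 N, while the lid stays on the tub. Continuing up.

Emit:
{"method": "apply_moves", "body": {"series": [[[0,-0.008,0],[0,0,0]],[[0,-0.01,0],[0,0,0]],[[0,-0.01,0],[0,0,0]],[[0,-0.006,0],[0,0,0]],[[0,0,0],[0,0,0]]]}}

```text
t: 17.85
tcp_pos: [518.6, -211.5, 134.5]
orientation: [[0.951, -0.002, 0.31], [-0.31, -0.002, 0.951], [-0.001, -1.0, -0.003]]
contact_force: [-0.2, 0.1, -2.0]
gripper_width: 45.9
```

Emit:
{"method": "apply_moves", "body": {"series": [[[0,-0.008,0],[0,0,0]],[[0,-0.01,0],[0,0,0]],[[0,-0.01,0],[0,0,0]],[[0,-0.01,0],[0,0,0]],[[0,-0.008,0],[0,0,0]],[[0,-0.004,0],[0,0,0]],[[0,0,0],[0,0,0]],[[0,0,0],[0,0,0]],[[0,0,0],[0,0,0]]]}}

```text
t: 18.75
tcp_pos: [518.6, -211.3, 189.2]
orientation: [[0.951, -0.002, 0.31], [-0.31, -0.002, 0.951], [-0.001, -1.0, -0.003]]
contact_force: [0.8, -0.7, -2.4]
gripper_width: 45.7
```

```bash
python3 - <<'E'
from h import *
s=sense();print(s['tcp_pos'],s['orientation'],s['contact_force'],s['gripper_width'])
a=camera("scene")[:,:,::-1]
cv2.imwrite("pics/s14.png",cv2.resize(a[50:200,195:335],None,fx=4,fy=4,interpolation=cv2.INTER_CUBIC))
cv2.imwrite("pics/s14f.png",a)
cv2.imwrite("pics/w14.png",camera("wrist")[:,:,::-1])
E
```

```text
[ 518.63527816 -211.30873106  189.22813525] [[ 9.50737226e-01 -1.68879347e-03  3.09993347e-01]
 [-3.09996616e-01 -2.24922219e-03  9.50734999e-01]
 [-9.08351148e-04 -9.99996044e-01 -2.66193952e-03]] [ 0.76241114 -0.66853774 -2.39831065] 45.69388483685234
```

View pics/s14.png

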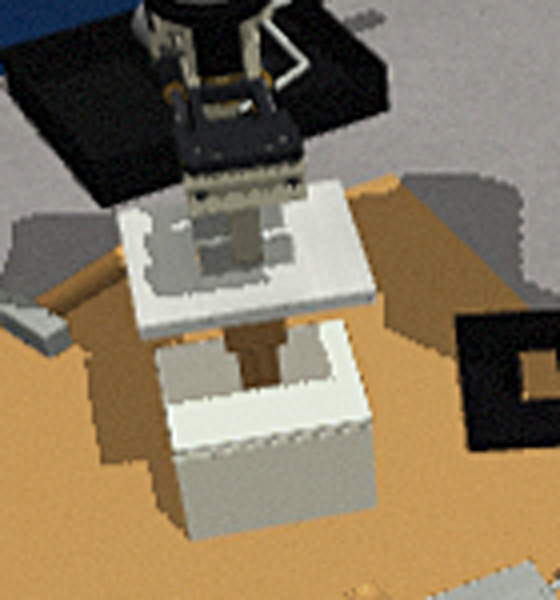

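View pics/w14.png

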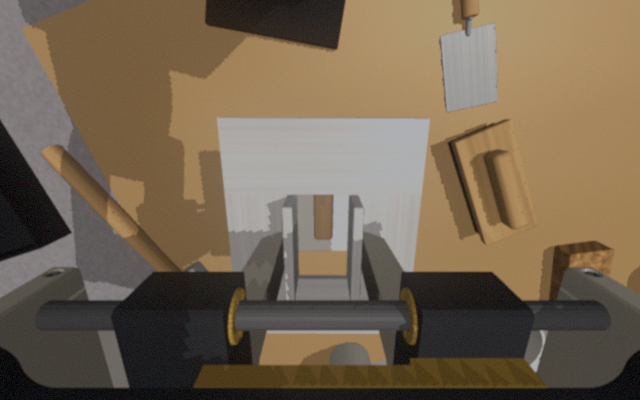

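The cover has risen 113 mm, so its mid-point is about 75 mm above the fin centre. The lid is flush on the tub. One last check on the flange position and the bystanders.

```bash
python3 - <<'E'
from h import *
m=camera_model("scene");E=m['extrinsics']
A=np.array([(157,346),(345,321),(374,424),(172,455)])/4-.4+[195,50]
print(rect(ray(m,E,A,93)))
B=np.array([(191,540),(377,507)])/4-.4+[195,50]; print("tub base corners now",ray(m,E,B,0).round(1).tolist())
B0=np.array([(183,521),(554,455)])/8-.44+[220,120]; print("tub base start",ray(m,E,B0,0).round(1).tolist())
a=cv2.imread("pics/scene0.png").astype(int);b=cv2.imread("pics/s14f.png").astype(int)
d=np.abs(a-b).max(2)[195:240,240:370];print("brush/knife area changed px",(d>60).sum(),d.size)
E
```

```text
(array([ 516.6, -208.4,   93. ]), array([118.5, 143.3]), np.float32(159.61))
tub base corners now [[600.8, -181.5, -0.0], [466.8, -136.8, 0.0]]
tub base start [[600.7, -181.0, 0.0], [467.1, -136.6, 0.0]]
brush/knife area changed px 115 5850
```

```bash
python3 -c "
from bench import sign_off,sense
s=sense();print(s['t'],s['gripper_width'],s['contact_force']);print(sign_off())"
```

```text
18.85 45.48112052270759 [-0.25683848  0.57770436 -1.48930903]
the job is handed in; nothing more can be done
None
```

I lifted the nested lids by the fin, set them down on the tub until the inner lid was home, then took the aluminium cover by its cheeks. I handed in at t = 18.9 s with the cover held up in the gripper; `sign_off` reports no verdict.

**Last checks that agreed:**
- **Inner lid:** it stopped on firm contact at the expected height, and later pictures show it flush on the tub.
- **Cover:** held at 46 mm over the cheeks, level to about 0.003 rad by the tool. It rose 113 mm, so its mid-point is about 75 mm above the fin centre (44 mm needed).
- **Tub and bystanders:** the tub's base corners are within about 0.5 mm of where they started. The brush and knife look unchanged; I checked them only by comparing scene pictures.

**What disagreed:**
- **Finger tips:** they turned out to sit about 30 mm behind the reported TCP. My first close on the cheeks therefore passed above them, touching nothing as far as the force and pictures showed. I reopened, went about 27 mm lower and gripped correctly. The first grip on the fin was also higher than planned, but it held.
- **Flange measurement:** my final picture gave 118 mm for the 112 mm side. I think I picked a front corner too low, and I did not repeat it. Its centre came out 2–3 mm from the tub's axis, against 8 mm allowed.

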